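# Set the height gauge and hold a flask pressed level in its sprung cradle

### The job

First set the height gauge: push its slide down until the foot rests on the round steel standard that stands under it, and leave it there. Then put the round stoppered flask upright into the sprung ring cradle and press it down until the top of its stopper is level with the top of the gauge's crossbar. Finish while still holding it pressed at that height, so that the cradle can be locked, and leave the jars nearby where they stand.

Things in the scene. Friction and masses are not known exactly. Their poses are not given: they have to be found in the camera images.
- gauge: Height gauge, fixed to the bench: dark steel base 62x90x16 mm, upright round column (14 mm thick, to 246 mm height) and a slide on it. Origin on the bench straight below the foot; z up. The column stands 85 mm along the gauge's +x from the origin (away from the robot, give or take its yaw); the base covers x 50 to 112 mm, y -45 to 45 mm.
- gauge_slide (a joint): The gauge's slide, in m: 0 is topmost (foot underside 120 mm above the bench), growing as it is lowered, to 0.1. Foot height = 0.120 - value. A light spring balances its weight and about 3 N of friction holds it wherever it is left.
- gauge_foot (a point): Centre of the underside of the slide's foot (round, 20 mm across), which faces down over the standard.
- gauge_knob (a point): Centre of the flat top of the slide's black push knob, straight above the foot and 90 mm above its underside. The knob is upright, 24 mm across, 28 mm tall, free all round; its arm (16 mm thick) runs back to the column, arm top 46 mm above the foot's underside. Push down on the knob or pinch it.
- gauge_level (a point): Middle of the top face of the slide's crossbar, a level steel bar 10x100x6 mm lying along the gauge's y, at the column, 85 mm along +x from the foot. This face is 112 mm above the foot's underside and moves with the slide.
- standard_short: Loose turned steel setting standard, a reel-shaped cylinder 38 mm across (waist 32 mm), 40 mm tall, 0.3 kg, upright on the bench. Origin at the centre of its underside. Either this one or the tall one stands under the gauge's foot (centred); the other is a spare standing about 75 mm in front of the gauge's foot (the gauge's -x side).
- standard_short_top (a point): Centre of the short standard's top face, 40 mm above its underside.
- standard_tall: Loose setting standard like the short one but 58 mm tall. Origin at the centre of its underside.
- standard_tall_top (a point): Centre of the tall standard's top face, 58 mm above its underside.
- cradle: Sprung ring cradle, fixed to the bench: round aluminium housing 92 mm across and 46 mm tall on a flange 108 mm across, a small black locking screw on its side (not to be used), reaching 62 mm from the axis. A grey ring on a steel sleeve rises out of its top. Origin on the bench on its axis.
- cradle_ring (a joint): The sprung ring, in m: 0 is fully up (ring top 80 mm above the bench), growing as it is pressed, stop at 0.04. The spring pushes up with about 1 N at 0 and 300 N/m more (11 N at 0.034), so it must be held down; the flask's weight alone hardly moves it.
- ring_top (a point): Centre of the ring's top face (moves with it). Ring 76 mm outside, hole 44 mm.
- cork_rest: Cork ring fixed to the bench in which the flask waits: 76 mm outside, hole 44 mm, 25 mm tall. Origin on the bench on its axis. A frame rail crosses behind the work (world x 0.587 m, 0.53 to 0.57 m up; another on the bench): keep the wrist in front of it.
- flask: Loose round-bottomed glass flask, about 0.12 kg, upright in the cork rest. Origin at the lowest point of its round bulb; z runs up its neck. Bulb 60 mm across; straight neck 24 mm across from 64 to 96 mm above the origin (grip here), rim 28 mm across to 101 mm, dark rubber stopper 22 mm across to 115 mm. Seated in the cork or in the cradle ring, its origin is 9.6 mm below that ring's top face.
- flask_top (a point): Centre of the flat top of the flask's stopper, 115 mm above the flask's origin; 105.4 mm above the ring's top face when seated in the cradle.
- jar_1: Bystander: small round jar with a lid, 43x43x44 mm, to be left where it is. Origin at the centre of its underside.
- jar_2: Bystander: small round jar with a lid, 39x39x40 mm, to be left where it is. Origin at the centre of its underside.
Not all that is in view belongs to the job. Of the things shaped like the flask, the glass one is meant.

How it is judged:
On the way, in this order (a step that is already met when the one before it is completed fails the run):
1. the gauge's foot rests on the standard under it (((horizontal distance between gauge_foot and standard_short_top below 0.012 m and z of gauge_foot in the frame of standard_short_top between -0.004 and 0.003 m and angle between standard_short_top's own z axis and vertical below 0.08 rad) or (horizontal distance between gauge_foot and standard_tall_top below 0.012 m and z of gauge_foot in the frame of standard_tall_top between -0.004 and 0.003 m and angle between standard_tall_top's own z axis and vertical below 0.08 rad))), for 0.2 s.
2. the flask sits upright in the cradle's ring (horizontal distance between flask and ring_top below 0.006 m and z of flask in the frame of ring_top below -0.006 m and angle between flask's own z axis and vertical below 0.12 rad), for 0.1 s.
At the end, for the whole second after the job is handed in: Gauge foot rests on the standard under it (3 mm; axes 12 mm). Flask upright (0.12 rad) in the ring (6 mm), ring pressed at least 8 mm and bearing 2.5 N, robot bearing on the flask with over 2 N, stopper top level with the crossbar top within 4 mm, at rest (all of step 2 and ((horizontal distance between gauge_foot and standard_short_top below 0.012 m and z of gauge_foot in the frame of standard_short_top between -0.004 and 0.003 m and angle between standard_short_top's own z axis and vertical below 0.08 rad) or (horizontal distance between gauge_foot and standard_tall_top below 0.012 m and z of gauge_foot in the frame of standard_tall_top between -0.004 and 0.003 m and angle between standard_tall_top's own z axis and vertical below 0.08 rad)) and z of flask_top in the frame of gauge_level between -0.004 and 0.004 m and value of joint cradle_ring above 0.008 m and contact force between flask and cradle above 2.5 N and contact force between any of the fingers, the arm and flask above 2 N and linear speed of flask below 0.02 m/s); the arm keeps its last pose, push and grip.
It fails at once if the bystander jar 1 is pushed more than 20 mm (distance of jar_1 from where it was at the start of the episode above 0.02 m).
It fails at once if the bystander jar 2 is pushed more than 20 mm (distance of jar_2 from where it was at the start of the episode above 0.02 m).
It also fails if it takes over 70 s, if anything falls off the work surface, if the arm or the gripper's body presses on something with over 40 N, if the wrist force passes 120 N, or if a joint passes its speed limit or range.

### The arm

A 6-joint arm with a two-finger parallel gripper is mounted at the origin on a cart in front of the work surface, level with it; the furniture and walls round the work are solid. World frame = base frame: x ahead of the robot, y to its left, z up, the work surface at z = 0. Lengths are in m, angles in rad, forces in N, time in s.
With the tool pointing down it reaches from about 0.325 to 0.9 m from the base axis. Payload 6.1 kg.
Tool frame: the origin (TCP) lies at the centre of the arm's flange, where the gripper is bolted on; the fingertips stand 182 mm ahead of it and the grasp point (between the pads) lies 164 mm ahead of it; z points along the fingers, y is the direction in which the jaws open and shut (so a half turn about z gives the same grasp; the last joint's range is limited). The gripper opens to 87 mm and grips with 3 to 60 N. Pads are 19 mm wide; open, the fingers measure 117 mm over their backs; the gripper's body (75 mm by 190 mm) begins 51 mm behind the grasp point.
Start: joints at [1.171, 0.22, 1.526, -0, 1.395, -0.126], TCP at [0.169, 0.602, 0.405] pointing down, gripper open.
Joint ranges: [-2.98, 2.98], [-0.91, 2.08], [0.09, 2.57], [-1.24, 4.39], [0.2, 2.65], [-2.68, 2.68]. Speed limits (rad/s): [2.57, 2.57, 3.01, 3.14, 3.14, 3.14].

### API

Orientations are given as a rotation vector (axis times angle).
In Python, from rig import manip gives the robot as it stands.
- The arm moves only by the shell command python3 -m creep 'ROWS'. ROWS is text: rows parted by semicolons, each of 7 numbers parted by spaces: the shift along the tool's x, y, z in cm, then the turn, a rotation vector about the tool's x, y, z in units of 8 degrees (1.0 is 8 degrees), then the finger opening in cm, from 0 to 8.7. In form: tx ty tz wx wy wz gripper; .... A call has 1 to 10 rows; each row shifts and turns the commanded pose from where the row before left it, along the tool's axes as they then stand; what a row does not reach is not made up. A row lasts 1/10 s, in which the tool goes at most 50 mm and 8.59 degrees, less where a joint would pass 70% of its speed; a pose out of reach is approached as far as the arm can. A call with a gripper value outside its range is refused whole. The fingers move at their own pace and stop on an object; the grip force is fixed at half the most. Time passes only in rows, so rows that do not move let the fingers close. It gives the time, the measured TCP pose, the force and the opening at its end, in the units of the state.
- manip.sense(): the state, without advancing time (a new reading comes with each control period).
- manip.snapshot(name): name is "scene" or "top" or "wrist"; returns (picture, depth): 420x560x3 uint8, red, green, blue; 420x560 float32, m along the optical axis (not along the pixel's ray), 0 where there is no reading.
- manip.camera_info(name): a dict with "camera_matrix" (3x3 intrinsics, pixels), "origin" and "rotation" of the camera in the world; the wrist camera has in their place "T_tool_cam" (4x4, takes a point from camera to tool coordinates, whose origin is the TCP and whose axes are the flange's). Camera axes: x right, y down, z forward; pixel columns grow to the right and rows downward; lengths in m; the calibration is good to about 2 mm. A picture is of the moment at which its call begins: read the wrist's pose just before it. camera_info takes no time and is no camera call.
- manip.hand_in(): hands the job in, once; it reports no verdict.
The state is a dict: "time_s": time; "joint_positions": joint angles; "dq": joint speeds; "joint_torque": joint torques, N m; "ee_pos": TCP position; "tool_rot": TCP orientation; "wrist_force": force on the tool from outside, world axes, zero at the start; "wrist_torque": the same for the moment, N m; "gripper_width": finger opening in m.
Only numpy, scipy, OpenCV 4.12 (cv2) and the standard library are available. Lean on these libraries where they do the work, as an engineer would, in place of code of your own. Each camera call takes 0.05 s, during which the arm holds its last target. There are 200 camera calls.

## Working session

There is one attempt and no reset: what is moved stays moved. The work goes in short steps, Python scripts to look and compute and a shell command to move; the robot and the scene stay as the last step left them, time stands still between calls to the robot, and variables do not carry over. Pictures are saved under pics/ and viewed, about 8 in all and at most 12, crops included, and the job is handed in when it is done.

```bash
ls; mkdir -p pics
cat > h.py <<'E'
import numpy as np, cv2
from rig import manip
from scipy.spatial.transform import Rotation as R
def cam(n):
    s=manip.sense(); c=manip.camera_info(n); K=np.array(c["camera_matrix"])
    if n=="wrist":
        T=np.eye(4);T[:3,:3]=R.from_rotvec(s["tool_rot"]).as_matrix();T[:3,3]=s["ee_pos"];T=T@np.array(c["T_tool_cam"])
    else:
        T=np.eye(4);r=np.array(c["rotation"]);T[:3,:3]=r if r.shape==(3,3) else R.from_rotvec(r).as_matrix();T[:3,3]=c["origin"]
    im,d=manip.snapshot(n); return im,d,K,T
def cloud(d,K,T):
    v,u=np.indices(d.shape); p=np.stack([(u-K[0,2])/K[0,0]*d,(v-K[1,2])/K[1,1]*d,d],-1)
    P=p@T[:3,:3].T+T[:3,3]; P[d<=0]=np.nan; return P
def plane(u,v,z,K,T):
    r=T[:3,:3]@np.array([(u-K[0,2])/K[0,0],(v-K[1,2])/K[1,1],1]); return T[:3,3]+r*(z-T[2,3])/r[2]
def save(n,im): cv2.imwrite("pics/"+n,im[:,:,::-1])
E
python3 - <<'E'
from h import *
print(manip.sense())
for n in("scene","top"):
    im,d,K,T=cam(n); print(n,K.tolist(),T.round(3).tolist()); save(n+"1.png",im); np.savez("pics/"+n+"1.npz",im=im,d=d,K=K,T=T)
print(manip.camera_info("wrist"))
E
```

```text
pics
{'time_s': 0.0, 'joint_positions': array([ 1.17090467e+00,  2.21255397e-01,  1.52761172e+00, -4.41129202e-05,
        1.39468253e+00, -1.26111462e-01]), 'dq': array([ 5.47077906e-04,  1.10307868e-04, -9.90889843e-05, -9.73078812e-05,
        3.92898438e-04, -3.83787041e-05]), 'joint_torque': array([ 1.89882150e-03, -4.94607496e+01, -3.87379110e+01,  6.99018803e-02,
        5.73515729e-02, -1.84066389e-04]), 'ee_pos': array([0.16889612, 0.60147092, 0.40361845]), 'tool_rot': array([-4.28635069e-01, -3.11174137e+00,  2.98562415e-03]), 'wrist_force': array([-0.87881001, -0.16156286,  0.04016209]), 'wrist_torque': array([-0.00087367,  0.04799028,  0.0068659 ]), 'gripper_width': 0.08704055323969571}
scene [[460.2723447304253, 0.0, 280.337430095492], [0.0, 460.2723447304253, 203.60609691196365], [0.0, 0.0, 1.0]] [[-0.994, -0.081, 0.077, 0.345], [-0.111, 0.797, -0.594, 0.645], [-0.014, -0.599, -0.801, 1.138], [0.0, 0.0, 0.0, 1.0]]
top [[491.19555732596166, 0.0, 286.3848712037785], [0.0, 491.19555732596166, 214.50722237975057], [0.0, 0.0, 1.0]] [[0.023, -0.993, 0.12, 0.272], [-1.0, -0.025, -0.011, -0.061], [0.014, -0.119, -0.993, 1.433], [0.0, 0.0, 0.0, 1.0]]
{'camera_matrix': array([[320.94831826,   0.        , 286.08464916],
       [  0.        , 320.94831826, 207.57978494],
       [  0.        ,   0.        ,   1.        ]]), 'T_tool_cam': array([[ 1.09088116e-03, -9.68094309e-01, -2.50583755e-01,
         6.92596237e-02],
       [ 9.99998820e-01,  7.84991972e-04,  1.32065069e-03,
        -6.05990743e-04],
       [-1.08180818e-03, -2.50584900e-01,  9.68094023e-01,
         2.04691408e-02],
       [ 0.00000000e+00,  0.00000000e+00,  0.00000000e+00,
         1.00000000e+00]])}
```

View pics/scene1.png

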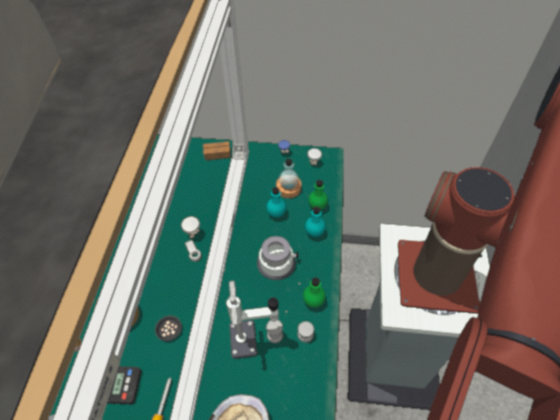

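View pics/top1.png

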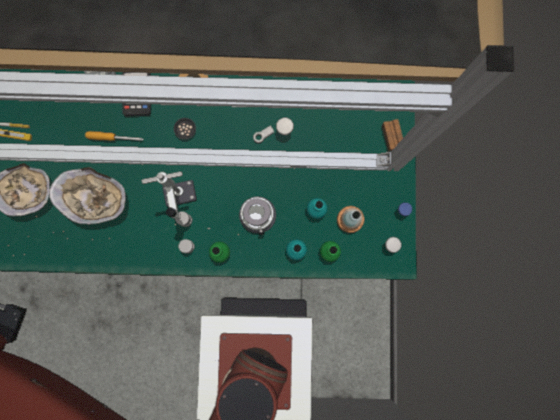

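Scene/top: the clear flask stands in the orange cork at top (351,218). Cradle (257,213), gauge knob (172,212), standard near (184,219), spare (186,246), jars (405,210) and (393,244). The green and teal flasks are decoys.

Run:
```python
from h import *
f=np.load("pics/top1.npz"); P=cloud(f["d"],f["K"],f["T"])
for n,(u,v) in dict(knob=(172,212),arm=(168,196),bar1=(145,181),bar2=(183,172),std=(184,220),spare=(186,246),base=(188,190),cradle=(257,212),ring=(246,205),cork=(340,226),flask=(348,210),stop=(350,219),jarb=(405,209),jarw=(393,244),g1=(331,247),t1=(296,247),t2=(317,206),g2=(219,250)).items():
    print(n,P[v-1:v+2,u-1:u+2].reshape(-1,3).mean(0).round(3), P[v,u].round(3))
g=np.load("pics/scene1.npz"); Q=cloud(g["d"],g["K"],g["T"])
for n,(u,v) in dict(flask=(289,165),stop=(289,161),cork=(298,190),knob=(273,302),bar=(233,290),std=(275,330),spare=(306,327),cr=(276,245)).items():
    print(n,Q[v,u].round(3))
a=cv2.resize(f["im"][150:270,110:290],None,fx=4,fy=4,interpolation=cv2.INTER_CUBIC)
save("c1.png",a)
```

```text
knob [0.42  0.213 0.204] [0.42  0.214 0.201]
arm [0.47  0.239 0.143] [0.467 0.236 0.159]
bar1 [0.493 0.279 0.226] [0.494 0.28  0.222]
bar2 [ 0.565  0.233 -0.001] [ 0.565  0.232 -0.   ]
std [0.416 0.211 0.058] [0.416 0.212 0.053]
spare [0.344 0.206 0.039] [0.344 0.205 0.044]
base [0.508 0.212 0.016] [0.508 0.212 0.015]
cradle [0.45  0.009 0.009] [0.45  0.009 0.008]
ring [0.46  0.037 0.079] [0.459 0.037 0.083]
cork [ 0.414 -0.233  0.018] [ 0.413 -0.232  0.021]
flask [ 0.455 -0.25   0.06 ] [ 0.455 -0.249  0.064]
stop [ 0.428 -0.253  0.08 ] [ 0.428 -0.254  0.075]
jarb [ 0.465 -0.417  0.037] [ 0.465 -0.417  0.038]
jarw [ 0.364 -0.381  0.041] [ 0.364 -0.381  0.042]
g1 [ 0.347 -0.198  0.112] [ 0.347 -0.198  0.112]
t1 [ 0.344 -0.103  0.115] [ 0.345 -0.103  0.113]
t2 [ 0.457 -0.158  0.112] [ 0.457 -0.158  0.114]
g2 [0.332 0.103 0.11 ] [0.331 0.102 0.119]
flask [ 0.433 -0.251  0.123]
stop [ 0.434 -0.264  0.127]
cork [ 0.404 -0.243  0.019]
knob [0.421 0.22  0.203]
bar [0.509 0.211 0.224]
std [0.419 0.225 0.055]
spare [0.345 0.204 0.041]
cr [ 0.448 -0.035  0.024]
```

View pics/c1.png

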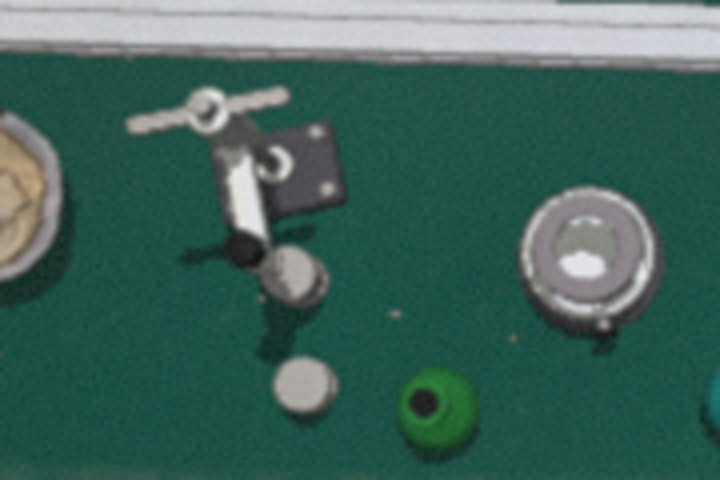

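The gauge's standard is the tall one, with the short spare in front. The target level is therefore 170 mm, with the ring pressed about 15.4 mm. Crop: knob (243,248), crossbar (130,126)–(288,95), ring centre (587,248).

```bash
cat >> h.py <<'E'
def go(x,y,z,yaw=None):
    s=manip.sense(); A=R.from_rotvec(s["tool_rot"]).as_matrix()
    if yaw is None: B=A; w=0*A[0]
    else:
        c,q=np.cos(np.radians(yaw)),np.sin(np.radians(yaw))
        B=np.array([[-c,-q,0],[-q,c,0],[0,0,-1.]]); w=np.degrees(R.from_matrix(A.T@B).as_rotvec())/8
    print("turn first",w.round(2),"then shift cm",(B.T@(np.array([x,y,z])-s["ee_pos"])*100).round(2),"joints",s["joint_positions"].round(2),"t",s["time_s"])
E
python3 - <<'E'
from h import *
f=np.load("pics/top1.npz");K,T=f["K"],f["T"];o=lambda u,v:(110+(u+.5)/4-.5,150+(v+.5)/4-.5)
print("ring",plane(*o(587,248),.08,K,T).round(4),"knob",plane(*o(243,248),.21,K,T).round(4),"std",plane(*o(295,275),.058,K,T).round(4))
a,b=[plane(*o(*p),.232,K,T) for p in((130,126),(288,95))];print("bar",a,b,(a+b)/2,"yaw",np.degrees(np.arctan2(-(a-b)[0],(a-b)[1])))
go(.42,.217,.46,11)
E
```

```text
ring [0.4418 0.0075 0.08  ] knob [0.4202 0.2159 0.21  ] std [0.4204 0.213  0.058 ]
bar [0.49179881 0.2844971  0.232     ] [0.51381437 0.18803158 0.232     ] [0.50280659 0.23626434 0.232     ] yaw 12.855974202045312
turn first [-0.01 -0.   -3.34] then shift cm [-17.31 -42.53  -5.62] joints [ 1.17  0.22  1.53 -0.    1.39 -0.13] t 0.1
```

```bash
python3 -m creep '0 0 -1.4 0 0 -0.9 0; 0 0 -1.4 0 0 -0.9 0; 0 0 -1.4 0 0 -0.9 0; 0 0 -1.4 0 0 -0.84 0; -1.5 -4 0 0 0 0 0; -1.5 -4 0 0 0 0 0; -1.5 -4 0 0 0 0 0; -1.5 -4 0 0 0 0 0; -1.5 -4 0 0 0 0 0; -1.5 -4 0 0 0 0 0'; python3 -m creep '-1.5 -4 0 0 0 0 0; -1.5 -4 0 0 0 0 0; -1.5 -4 0 0 0 0 0; -1.5 -4 0 0 0 0 0; -1.5 -3 0 0 0 0 0; 0 0 0 0 0 0 0;0 0 0 0 0 0 0;0 0 0 0 0 0 0'
python3 - <<'E'
from h import *
im,d,K,T=cam("wrist"); save("w1.png",im); np.savez("pics/w1.npz",im=im,d=d,K=K,T=T)
go(.42,.216,.42,13)
E
```

```text
time_s: 1.1
ee_pos: [0.3097, 0.3856, 0.4603]
tool_rot: [0.346, -3.122, 0.001]
wrist_force: [0.1, 0.3, 0.3]
gripper_width: 0.0152
time_s: 1.9
ee_pos: [0.4236, 0.2187, 0.4604]
tool_rot: [0.346, -3.122, -0.0]
wrist_force: [-0.6, 0.0, 0.5]
gripper_width: 0.0003
turn first [ 0.   -0.   -0.04] then shift cm [ 0.4  -0.21  4.05] joints [ 0.31 -0.17  1.82  0.    1.49 -1.48] t 1.95
```

View pics/w1.png

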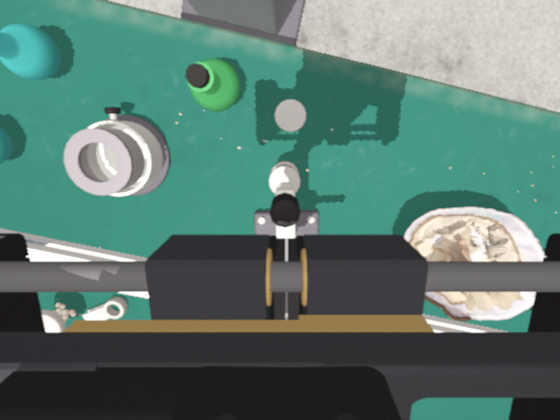

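The wrist view shows the knob at (285,208) under the fingertips and the ring centre near (98,161).

Run:
```python
from h import *
f=np.load("pics/w1.npz");K,T,d,im=f["K"],f["T"],f["d"],f["im"]
P=cloud(d,K,T)
m=(abs(P[...,2]-.205)<.02)&(im.max(-1)<60)&(abs(P[...,0]-.42)<.03)&(abs(P[...,1]-.217)<.03); print("knob",m.sum(),np.nanmean(P[m],0),np.nanmedian(P[m][:,2]),np.nanmax(P[m][:,2]))
m=(abs(P[...,2]-.08)<.006)&(np.hypot(P[...,0]-.442,P[...,1]-.008)<.06); 
pts=P[m][:,:2].astype(np.float32); print("ring",m.sum(),cv2.minEnclosingCircle(pts),pts.mean(0),np.median(P[m][:,2]))
print("std ray",plane(285,178,.058,K,T))
v,u=np.where(m); print(u.min(),u.max(),v.min(),v.max(), plane((u.min()+u.max())/2,(v.min()+v.max())/2,.08,K,T))
```

```text
knob 664 [0.41696329 0.21658145 0.20135865] 0.20273409651892293 0.20518131227903288
ring 2570 ((0.441881388425827, 0.007104271557182074), 0.038308143615722656) [0.44053742 0.00797718] 0.07915655337272423
std ray [0.41655416 0.2163933  0.058     ]
64 133 128 195 [0.44074078 0.00850521 0.08      ]
```

```bash
python3 -m creep '0.4 -0.24 0 0 0 0 0;0 0 2 0 0 0 0;0 0 2 0 0 0 0;0 0 2 0 0 0 0;0 0 0 0 0 0 0'; python3 -m creep '0 0 1.5 0 0 0 0;0 0 1 0 0 0 0;0 0 1 0 0 0 0;0 0 1 0 0 0 0;0 0 1 0 0 0 0;0 0 0.8 0 0 0 0;0 0 0 0 0 0 0'
```

```text
time_s: 2.45
ee_pos: [0.4191, 0.2152, 0.3979]
tool_rot: [0.347, -3.117, 0.002]
wrist_force: [-0.7, -0.1, -0.4]
gripper_width: 0.0005
time_s: 3.15
ee_pos: [0.4201, 0.2146, 0.3361]
tool_rot: [0.345, -3.12, 0.002]
wrist_force: [-0.5, -0.5, -0.5]
gripper_width: 0.0004
```

Run:
```python
from h import *
im,d,K,T=cam("wrist"); s,_,_,_=cam("scene"); g=cv2.resize(s[260:370,190:340],None,fx=3.8,fy=3.8)[:418]
save("w2.png",cv2.resize(np.hstack([im[:418,100:480],g[:, :]]),(800,360)))
print(manip.sense()["wrist_force"])
```

```text
[ 0.58037863  0.47315867 -0.78349858]
```

View pics/w2.png

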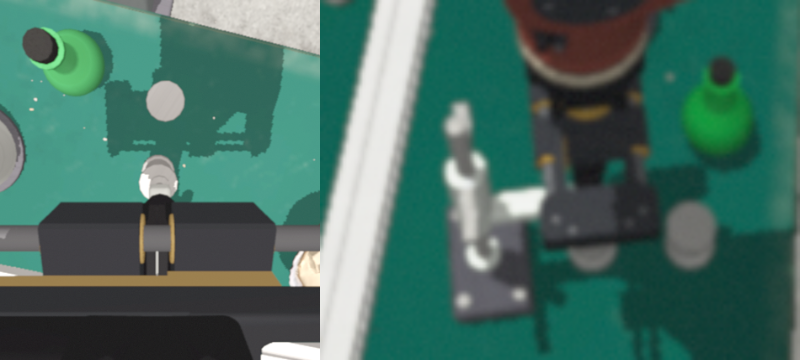

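The fingers are on the knob and the slide has come down with them. I'll continue gently, watching the force.

```bash
for i in 1; do :; done; python3 -m creep '0 0 0.3 0 0 0 0;0 0 0 0 0 0 0'; python3 -m creep '0 0 0.2 0 0 0 0;0 0 0 0 0 0 0';python3 -m creep '0 0 0.15 0 0 0 0;0 0 0 0 0 0 0';python3 -m creep '0 0 0.15 0 0 0 0;0 0 0 0 0 0 0'
```

```text
time_s: 3.45
ee_pos: [0.4205, 0.2148, 0.3344]
tool_rot: [0.345, -3.122, 0.001]
wrist_force: [-0.1, -0.3, -0.3]
gripper_width: 0.0004
time_s: 3.65
ee_pos: [0.4206, 0.2149, 0.3327]
tool_rot: [0.346, -3.122, 0.0]
wrist_force: [0.4, 0.2, 0.6]
gripper_width: 0.0008
time_s: 3.85
ee_pos: [0.4206, 0.215, 0.3312]
tool_rot: [0.346, -3.122, 0.0]
wrist_force: [-0.9, -1.4, 0.6]
gripper_width: 0.0004
time_s: 4.05
ee_pos: [0.4207, 0.215, 0.3305]
tool_rot: [-0.346, 3.122, -0.0]
wrist_force: [-3.1, -2.0, 8.2]
gripper_width: 0.0007
```

```bash
python3 -m creep '0 0 0.1 0 0 0 0;0 0 0 0 0 0 0;0 0 0 0 0 0 0';python3 - <<'E'
from h import *
print(manip.sense()["wrist_force"]);go(.43,-.253,.46)
E
```

```text
time_s: 4.35
ee_pos: [0.4207, 0.215, 0.3304]
tool_rot: [-0.346, 3.122, -0.0]
wrist_force: [-7.1, -2.7, 13.8]
gripper_width: 0.0008
[-7.0674854  -2.65242279 13.76462846]
turn first [-0. -0.  0.] then shift cm [  9.34 -45.87 -12.94] joints [ 0.31 -0.08  1.99 -0.    1.23 -1.49] t 4.35
```

```bash
python3 -m creep '0 0 -1 0 0 0 0;0 0 -3 0 0 0 0;0 0 -4 0 0 0 0;0 0 -4 0 0 0 0;0 0 0 0 0 0.8 7;0 0 0 0 0 0.78 7;0 -4.5 0 0 0 0 7;0 -4.5 0 0 0 0 7;0 -4.5 0 0 0 0 7;0 -4.5 0 0 0 0 7'; python3 -m creep '0 -4.5 0 0 0 0 7;0 -4.5 0 0 0 0 7;0 -4.5 0 0 0 0 7;0 -4.5 0 0 0 0 7;0 -4.5 0 0 0 0 7;0 -4.5 0 0 0 0 7;0 0 0 0 0 0 7;0 0 0 0 0 0 7;0 0 0 0 0 0 7'
python3 - <<'E'
from h import *
im,d,K,T=cam("wrist"); save("w3.png",im); np.savez("pics/w3.npz",im=im,d=d,K=K,T=T)
go(.43,-.253,.35,0)
g=np.load("pics/scene1.npz");
E
```

```text
time_s: 5.35
ee_pos: [0.4203, 0.0336, 0.4489]
tool_rot: [-0.001, 3.141, 0.0]
wrist_force: [1.5, -0.5, 0.6]
gripper_width: 0.0402
time_s: 6.25
ee_pos: [0.4207, -0.2343, 0.4486]
tool_rot: [0.001, -3.142, -0.001]
wrist_force: [-0.0, 0.8, 0.0]
gripper_width: 0.0699
turn first [0.   0.   0.01] then shift cm [-0.92 -1.91  9.87] joints [-0.67 -0.16  1.83  0.    1.47 -2.24] t 6.3
```

View pics/w3.png

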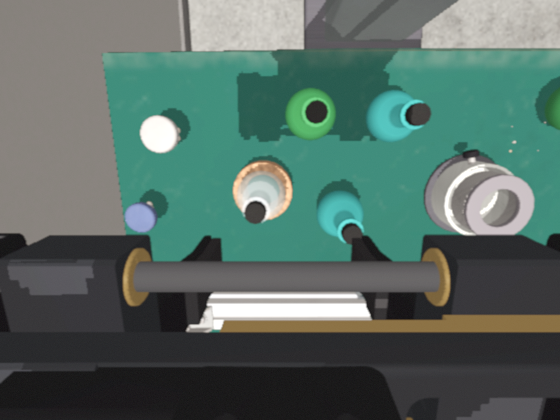

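Wrist view: stopper top at (255,212), cork ring centre near (263,190). The teal decoy's neck is at (350,232).

Run:
```python
from h import *
f=np.load("pics/w3.npz");K,T,d,im=f["K"],f["T"],f["d"],f["im"]
sub=(im.max(-1)<60).astype(np.uint8); sub[:195]=0;sub[226:]=0;sub[:,:235]=0;sub[:,275:]=0
M=cv2.moments(sub); u,v=M["m10"]/M["m00"],M["m01"]/M["m00"]; print(u,v,M["m00"],plane(u,v,.127,K,T))
hsv=cv2.cvtColor(im,cv2.COLOR_RGB2HSV); m=((hsv[...,0]<22)&(hsv[...,1]>60)&(hsv[...,2]>90)).astype(np.uint8);m[:150]=0;m[235:]=0;m[:,:220]=0;m[:,310:]=0
c=np.argwhere(m)[:,::-1].astype(np.float32); (cu,cv_),r=cv2.minEnclosingCircle(c); print(cu,cv_,r,plane(cu,cv_,.02,K,T))
f=np.load("pics/top1.npz"); print("top stopper",plane(349.5,217,.13,f["K"],f["T"]))
x,y=plane(u,v,.127,K,T)[:2]; go(x,y,.164+.0154+.080,0)
```

```text
258.11764705882354 204.44117647058823 34.0 [ 0.42618736 -0.26095558  0.127     ]
262.4876403808594 189.9482879638672 29.860050201416016 [ 0.4334624  -0.26427816  0.02      ]
top stopper [ 0.42723346 -0.24438742  0.13      ]
turn first [0.   0.   0.01] then shift cm [-0.54 -2.7  18.93] joints [-0.67 -0.16  1.83  0.    1.47 -2.24] t 6.3
```

The first stopper mask caught only 34 px. The pixel I read by eye gives about (0.433,-0.264), which matches the cork and the scene depth, so I'll use that and check closer.

```bash
python3 -m creep '-1.2 -2.95 0 0 0 0 7;0 0 3 0 0 0 7;0 0 3 0 0 0 7;0 0 3 0 0 0 7;0 0 2.5 0 0 0 7;0 0 0 0 0 0 7;0 0 0 0 0 0 7'
python3 - <<'E'
from h import *
im,d,K,T=cam("wrist"); save("w4.png",im); np.savez("pics/w4.npz",im=im,d=d,K=K,T=T)
t=manip.sense();p=t["ee_pos"];print(p)
# pixel of tool axis at height .13
q=np.linalg.inv(T)@np.r_[p[:2],.1304,1];print("axis at stopper height",K[0,0]*q[0]/q[2]+K[0,2],K[1,1]*q[1]/q[2]+K[1,2])
E
```

```text
time_s: 7.0
ee_pos: [0.433, -0.2636, 0.3343]
tool_rot: [0.002, -3.141, -0.0]
wrist_force: [0.4, -0.4, 0.4]
gripper_width: 0.0699
[ 0.43329355 -0.26407379  0.33534263]
axis at stopper height 285.2310844796482 242.93147897869784
```

View pics/w4.png

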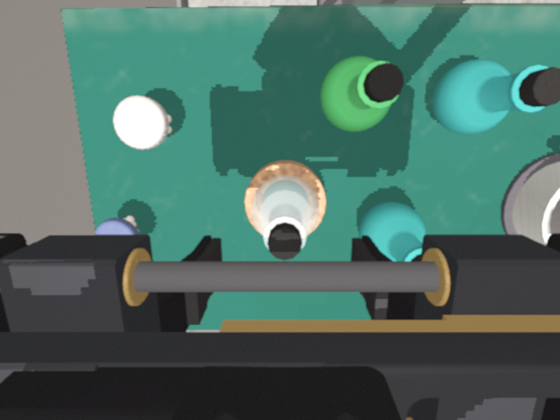

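The stopper sits at (285,242), exactly on the tool axis. Descend and grip.

```bash
python3 -m creep '0 0 2 0 0 0 7;0 0 2 0 0 0 7;0 0 2 0 0 0 7;0 0 1.4 0 0 0 7;0 0 0 0 0 0 7;0 0 0 0 0 0 2;0 0 0 0 0 0 1;0 0 0 0 0 0 1;0 0 0 0 0 0 1;0 0 0 0 0 0 1'; python3 -m creep '0 0 0 0 0 0 1;0 0 0 0 0 0 1'
```

```text
time_s: 8.05
ee_pos: [0.4327, -0.2646, 0.2602]
tool_rot: [0.0, 3.141, -0.001]
wrist_force: [0.4, 0.1, -0.4]
gripper_width: 0.0381
time_s: 8.25
ee_pos: [0.4327, -0.2646, 0.2599]
tool_rot: [0.0, 3.141, -0.0]
wrist_force: [0.5, 0.2, 2.2]
gripper_width: 0.0252
```

```bash
python3 -m creep '0 0 0 0 0 0 1;0 0 0 0 0 0 1;0 0 0 0 0 0 1'; python3 -m creep '0 0 -1 0 0 0 1;0 0 -2 0 0 0 1;0 0 -3 0 0 0 1;0 0 -3 0 0 0 1;0 0 -3 0 0 0 1;0 0 0 0 0 0 1;0 0 0 0 0 0 1'
python3 - <<'E'
from h import *
im,d,K,T=cam("wrist"); save("w5.png",im)
go(.4415,.0078,.37,0)
E
```

```text
time_s: 8.55
ee_pos: [0.4327, -0.2646, 0.2599]
tool_rot: [0.0, 3.141, -0.0]
wrist_force: [0.4, 0.3, 2.9]
gripper_width: 0.0253
time_s: 9.25
ee_pos: [0.4326, -0.2645, 0.3804]
tool_rot: [0.0, 3.141, -0.001]
wrist_force: [0.0, 0.7, -2.0]
gripper_width: 0.0247
turn first [ 0.01 -0.01 -0.  ] then shift cm [-0.92 27.2   0.9 ] joints [-0.7  -0.04  1.86  0.    1.33 -2.28] t 9.3
```

View pics/w5.png

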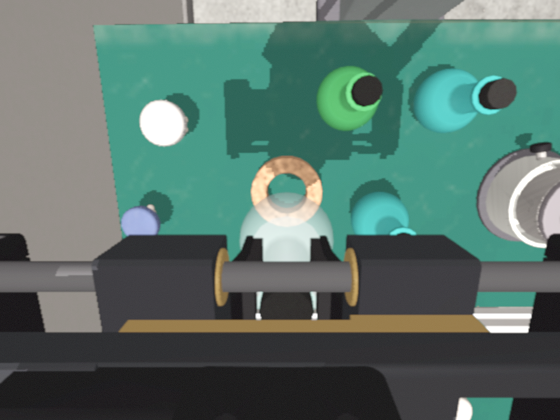

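The flask is held upright at 25 mm opening. Lift a little more, clearing the teal decoy, and carry it to the cradle.

```bash
python3 -m creep '0 0 -1.5 0 0 0 1;0 0 -1.5 0 0 0 1;0 1.5 0 0 0 0 1;0 3 0 0 0 0 1;0 3 0 0 0 0 1;0 3 0 0 0 0 1;0 3 0 0 0 0 1;0 3 0 0 0 0 1;0 3 0 0 0 0 1;0 3 0 0 0 0 1'; python3 -m creep '-0.4 2 0 0 0 0 1;-0.4 2 0 0 0 0 1;0 0.7 0 0 0 0 1;0 0 0 0 0 0 1;0 0 0 0 0 0 1;0 0 0 0 0 0 1'
python3 - <<'E'
from h import *
im,d,K,T=cam("wrist"); save("w6.png",im); P=cloud(d,K,T)
go(.4415,.0077,.37,0)
m=(abs(P[...,2]-.08)<.006)&(np.hypot(P[...,0]-.442,P[...,1]-.008)<.06); v,u=np.where(m); print(m.sum(),u.min(),u.max(),v.min(),v.max())
r=plane(u.min(),v.max(),.08,K,T);print((plane(u.min(),190,.08,K,T)+plane(u.max(),190,.08,K,T))/2, np.nanmin(P[m][:,0]))
E
```

```text
time_s: 10.3
ee_pos: [0.432, -0.0375, 0.4097]
tool_rot: [-0.0, 3.141, 0.001]
wrist_force: [-0.1, 0.4, -1.1]
gripper_width: 0.0255
time_s: 10.9
ee_pos: [0.4405, 0.0069, 0.4097]
tool_rot: [-0.002, -3.141, 0.001]
wrist_force: [0.3, -0.0, -1.4]
gripper_width: 0.0252
turn first [-0.   -0.   -0.01] then shift cm [-0.09  0.09  3.97] joints [-0.16 -0.24  1.98 -0.    1.41 -1.73] t 10.95
1721 248 324 160 208
[0.43340414 0.00680125 0.08      ] 0.40426077552872686
```

View pics/w6.png

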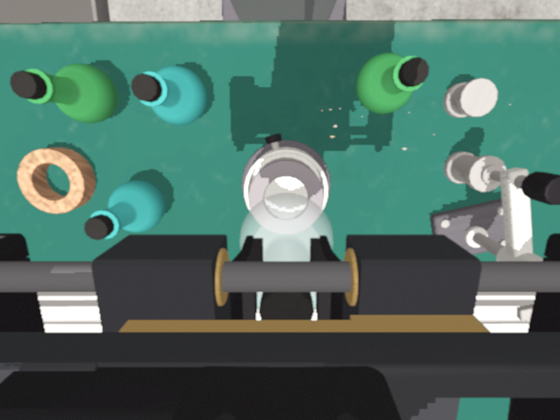

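```bash
python3 -m creep '-0.1 0 2 0 0 0 1;0 0 2 0 0 0 1;0 0 2 0 0 0 1;0 0 2 0 0 0 1;0 0 0.9 0 0 0 1;0 0 0 0 0 0 1;0 0 0 0 0 0 1'; python3 -m creep '0 0 0.4 0 0 0 1;0 0 0 0 0 0 1'; python3 -m creep '0 0 0.4 0 0 0 1;0 0 0 0 0 0 1;0 0 0 0 0 0 1'; python3 -m creep '0 0 0.4 0 0 0 1;0 0 0.4 0 0 0 1;0 0 0 0 0 0 1;0 0 0 0 0 0 1;0 0 0 0 0 0 1'
```

```text
time_s: 11.65
ee_pos: [0.4419, 0.0071, 0.3214]
tool_rot: [0.001, 3.141, -0.0]
wrist_force: [-0.0, 0.3, -0.9]
gripper_width: 0.0251
time_s: 11.85
ee_pos: [0.4419, 0.0074, 0.3173]
tool_rot: [0.0, 3.14, -0.0]
wrist_force: [-1.6, -0.3, -0.6]
gripper_width: 0.0254
time_s: 12.15
ee_pos: [0.4417, 0.0075, 0.3129]
tool_rot: [0.0, 3.141, -0.0]
wrist_force: [-0.3, -0.5, 1.5]
gripper_width: 0.0251
time_s: 12.65
ee_pos: [0.4417, 0.0075, 0.3048]
tool_rot: [0.0, 3.141, -0.0]
wrist_force: [-1.2, -1.9, 2.7]
gripper_width: 0.025
```

```bash
python3 -m creep '0 0 0.3 0 0 0 1;0 0 0.2 0 0 0 1;0 0 0 0 0 0 1;0 0 0 0 0 0 1;0 0 0 0 0 0 1;0 0 0 0 0 0 1'
python3 - <<'E'
from h import *
im,d,K,T=cam("wrist"); s,ds,Ks,Ts=cam("scene"); t,dt,Kt,Tt=cam("top")
P=cloud(d,K,T);h=np.hypot(P[...,0]-.4415,P[...,1]-.0075); m=(h>.026)&(h<.037)&(P[...,2]>.052)&(P[...,0]<.43); print("wrist ring z",m.sum(),np.median(P[m][:,2]) if m.any() else 0)
for n,D,k,t_ in(("wrist",d,K,T),("scene",ds,Ks,Ts),("top",dt,Kt,Tt)):
    Q=cloud(D,k,t_); b=np.array([.5028,.2363]); y=np.array([-.222,.975]); e=Q[...,:2]-b; a=e@y; c=e@np.array([.975,.222])
    m=(abs(a)<.05)&(abs(a)>.015)&(abs(c)<.012)&(Q[...,2]>.1); print(n,"bar z",m.sum(),np.median(Q[m][:,2]) if m.any() else 0)
    m=(np.hypot(Q[...,0]-.419,Q[...,1]-.2163)<.01)&(Q[...,2]>.1); print(n,"knob z",m.sum(),np.median(Q[m][:,2]) if m.any() else 0)
    m=(np.hypot(Q[...,0]-.4417,Q[...,1]-.0075)<.012)&(Q[...,2]>.14)&(Q[...,2]<.2); print(n,"stopper z",m.sum(),np.median(Q[m][:,2]) if m.any() else 0)
save("f1.png",np.vstack([im[:300,:],cv2.resize(s[200:360,180:360],(560,498))[:290]]))
print(manip.sense()["wrist_force"])
E
```

```text
time_s: 13.25
ee_pos: [0.4417, 0.0075, 0.2998]
tool_rot: [0.0, 3.141, -0.0]
wrist_force: [-0.9, -1.2, 3.7]
gripper_width: 0.025
wrist ring z 32409 0.22631099595588658
wrist bar z 0 0
wrist knob z 0 0
wrist stopper z 1602 0.16919629583291054
scene bar z 98 0.16847307255507932
scene knob z 70 0.1458453812947505
scene stopper z 0 0
top bar z 108 0.16984792849336694
top knob z 62 0.14598825447946495
top stopper z 0 0
[-0.85780815 -0.72592588  4.77515132]
```

View pics/f1.png

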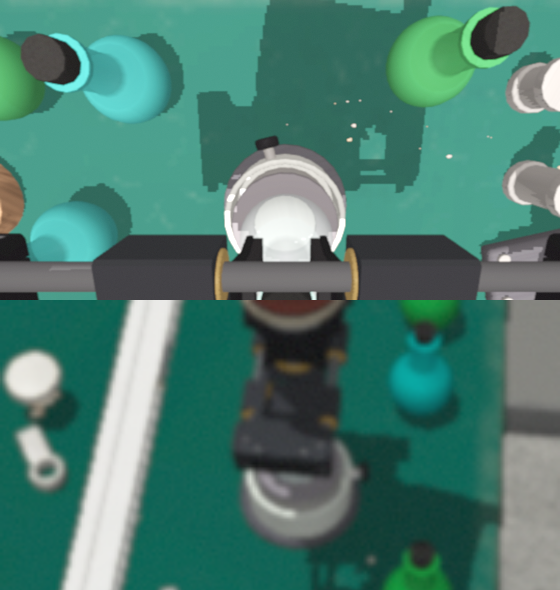

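Run:
```python
from h import *
im,d,K,T=cam("wrist");P=cloud(d,K,T);h=np.hypot(P[...,0]-.4417,P[...,1]-.0075)
m=(h>.031)&(h<.037)&(P[...,2]>.052)&(P[...,2]<.085)&(P[...,0]<.432); print("ring z",m.sum(),np.percentile(P[m][:,2],[10,50,90]))
m=(h<.010)&(P[...,2]>.155)&(P[...,2]<.19);print("stopper",m.sum(),np.percentile(P[m][:,2],[5,50,95]),P[m].mean(0), im[m].mean(0))
print(np.mean([manip.sense()["wrist_force"][2]]),manip.sense()["ee_pos"])
```

```text
ring z 1099 [0.06175648 0.06272501 0.0635892 ]
stopper 1362 [0.1680518  0.16934702 0.17028245] [0.43987524 0.00748332 0.16924497] [55.00807636 52.41042584 50.16372981]
5.2987182559909405 [0.44167074 0.00747185 0.29982626]
```

```bash
python3 -c "
from rig import manip
print(manip.hand_in())"
```

```text
the job is handed in; nothing more can be done
None
```

I set the gauge, put the flask in the cradle and pressed it down to the crossbar's height. I handed the job in at about 13.5 s, still holding it there. The hand-in gave no verdict.

- **Gauge:** I pushed the slide down with closed fingers until the force rose to about 14 N. By arm position the knob top was then at 148.4 mm, against 148 mm expected with the foot on the 58 mm standard. The later depth reading of the crossbar top was 169.8 mm (top camera) and 168.5 mm (scene camera), against 170 mm expected.
- **Flask:** I gripped the glass flask by the neck, set it in the ring and pressed it about 15 mm.

| Last check on the flask | Reading |
|---|---|
| Stopper top, wrist depth | 169.3 mm |
| Stopper top, from TCP height and grip offset | 170.3 mm |
| Ring top, wrist depth | 62.7 mm (64.6 mm expected; this camera had read the free ring 0.8 mm low) |
| Wrist force, upward | 3.7–5.3 N over the weight of the held flask, which fits the spring at that depth |

**Checks that disagreed or failed:**
- **Stopper masks:** my first stopper mask on the wrist image was bad, and a rough pixel from the top camera was about 17 mm off. I used the closer wrist view instead, which showed the stopper on the tool axis.
- **Knob depth at the end:** both fixed cameras read the knob top about 2 mm low (146 mm). I trusted the contact and crossbar readings over that.
- **Ring mask:** one first came back wrong (226 mm, caught the gripper). I repeated it with tighter limits to get the figure above.

The arm kept well clear of the jars. I did not measure them again at the end.

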